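# Slide the pan off the heat and read its temperature

### The job

Slide the lidded pan across the bench hob from the round heating zone into the square standing zone, so that it stands wholly inside the square, without lifting or tipping it, and let go of it. Then pick up the infrared thermometer, aim it roughly level at the middle of the pan's steel side from about 10 cm away and hold it steady there for two seconds, then lay it back on its side on the rubber mat without dropping it. Leave everything else on the bench where it is.

Things in the scene. Friction and masses are not known exactly. Their poses are not given: they have to be found in the camera images.
- hob: Fixed white bench hob, 200 (x) x 420 (y) x 45 high, with a flat level grey top and two black control knobs sticking 14 out of its front (-x) face. Two zones are printed side by side on the top, 200 apart centre to centre along the hob's y; the top is smooth all over. Origin: centre of its underside, on the bench.
- heat_zone: Round heating zone printed on the hob's top: concentric black circles, the largest 156 in diameter. It may be the left or the right one. Origin: its centre, at the level of the hob's top. The pan starts on it.
- rest_zone: Standing zone printed on the hob's top: a black square outline, 164 outside and 156 inside. Origin: its centre, at the level of the hob's top; its x and y axes run along the square's sides.
- pan: Loose steel pan with a fixed lid, 0.5 to 0.95 kg, standing on the hob. Body 130 in diameter, 72 high; the lid (136 diameter) slopes up to 84 in the middle and has a knob on top. A straight black side handle, 22 wide (y), 16 thick (z), runs along the pan's -x from 85 to 180 from the axis, its middle 58 above the underside. Origin: centre of the underside, z up.
- pan_knob (a point): Middle of the lid's round black knob, on the pan's axis: an upright cylinder, 30 in diameter and 24 high, from 90 to 114 above the pan's underside (this point at 102).
- pan_mid (a point): Middle of the pan, on its axis, 36 above its underside. The steel side wall lies 65 from it all round.
- mat: Fixed grey rubber mat, 200 (x) x 190 (y) x 4 thick, on the left or right of the bench. Origin: centre of its underside, on the bench.
- gun: Loose pistol-shaped infrared thermometer, 0.2 kg, lying on its side on the mat; nothing on it needs pressing. Barrel: a block 115 long (x), 45 wide (y), 40 thick (z), with a nose tube (33 diameter) out to x = +70. Origin: under the barrel's middle, on the side it lies on; z is up as it lies, +x is where it aims.
- gun_grip (a point): Point inside the barrel at x = +18, z = 20 of the thermometer: the barrel is free for a grasp across y from x = -5 to +50. The black pistol grip sticks out from the barrel's -y side, between x = -75 and -20 and down to y = -110; a small trigger lies in front of it at x from -24 to -16.
- gun_nose (a point): Centre of the thermometer's lens at the tip of the nose: 70 along x and 20 along z from the body's origin. Axes as the thermometer's; it measures along its +x.
- rack: Bystander, loose: white plastic test-tube rack with five stoppered tubes, 200 long (its x), 70 wide, 120 high. Origin at the centre of its underside.
- beaker: Bystander, loose: glass beaker, 70 diameter, 95 high. Origin at the centre of its underside.
- flask: Bystander, loose: conical glass flask, 76 diameter, 120 high. Origin at the centre of its underside.
- reagent: Bystander, loose: amber reagent bottle, 72 diameter, 160 high. Origin at the centre of its underside.
- jar: Bystander, loose: white plastic jar, 80 diameter, 90 high. Origin at the centre of its underside.
- petri: Bystander, loose: stack of three Petri dishes, 89 diameter, 39 high. Origin at the centre of its underside.
- slide_box: Bystander, loose: wooden slide box, 80 x 100 x 32. Origin at the centre of its underside.
- spatula: Bystander, loose: spatula lying on the bench, 150 long. Origin about its middle, on the bench.
Mind the look-alikes: they are no part of the job. What is shaped like the gun but brown is not meant.

How it is judged:
On the way, in this order (a step that is already met when the one before it is completed fails the run):
1. the pan stands inside the square standing zone, released and at rest (horizontal distance between pan and rest_zone below 0.024 m and angle between pan's own z axis and vertical below 0.08 rad and linear speed of pan below 0.02 m/s and contact force between pan and the fingers below 0.3 N and contact force between pan and the arm below 0.3 N), for 0.2 s.
2. thermometer held in the fingers, level within 0.5 rad, its line of sight within 30 mm of pan_mid, nose 40 to 180 mm from the steel wall, steady for 1 s, pan still in its square (horizontal distance between pan and rest_zone below 0.024 m and angle between pan's own z axis and vertical below 0.08 rad and linear speed of each of pan, gun below 0.02 m/s and contact force between gun and the fingers above 1 N and height (world z) of gun above 0.03 m and x of pan_mid in the frame of gun_nose between 0.105 and 0.245 m and y of pan_mid in the frame of gun_nose between -0.03 and 0.03 m and z of pan_mid in the frame of gun_nose between -0.03 and 0.03 m and angle between gun_nose's own x axis and vertical between 1.07 and 2.07 rad and angular speed of gun below 0.15 rad/s), for 1 s.
At the end, for the whole second after the job is handed in: The pan stands upright and still on the hob, its centre within 24 mm of the middle of the square; the thermometer lies flat and still on the mat, its origin within 85 mm (mat's x) and 80 mm (mat's y) of the mat's centre and less than 12 mm above the bench (horizontal distance between pan and rest_zone below 0.024 m and angle between pan's own z axis and vertical below 0.08 rad and linear speed of each of pan, gun below 0.02 m/s and x of gun in the frame of mat between -0.085 and 0.085 m and y of gun in the frame of mat between -0.08 and 0.08 m and height (world z) of gun below 0.012 m and angle between gun's own z axis and vertical below 0.15 rad); the robot touches nothing.
It fails at once if the pan is lifted more than 8 mm off the hob's top (height (world z) of pan above 0.053 m).
It fails at once if the pan tips by more than 0.15 rad (angle between pan's own z axis and vertical above 0.15 rad).
It fails at once if the thermometer is dropped: loose from the fingers more than 30 mm above the mat (height (world z) of gun above 0.034 m and contact force between gun and the fingers below 0.05 N and contact force between gun and the arm below 0.05 N).
It fails at once if a bystander is moved by more than 30 mm (distance of any of rack, beaker, flask, reagent, jar, petri, slide_box, spatula from where it was at the start of the episode above 0.03 m).
It also fails if it takes over 72 s, if anything falls off the work surface, if the arm or the gripper's body presses on something with over 40 N, if the wrist force passes 120 N, or if a joint passes its speed limit or range.

### The arm

A 6-joint arm with a two-finger parallel gripper is mounted at the origin on the work surface. World frame = base frame: x ahead of the robot, y to its left, z up, the work surface at z = 0. Lengths are in m, angles in rad, forces in N, time in s.
With the tool pointing down it reaches from about 0.375 to 0.75 m from the base axis. Payload 9 kg.
Tool frame: the origin (TCP) lies midway between the tips of the shut fingers; the grasp point (between the pads) lies 19 mm behind it; z points along the fingers, y is the line along which they close (so a half turn about z gives the same grasp; the last joint's range is limited). The gripper opens to 85 mm and grips with 20 to 120 N. Pads are 22 mm wide; open, the fingers measure 114 mm over their backs; the gripper's body (76 mm by 85 mm) begins 54 mm behind the grasp point. The pads swing forward as they close: fully open they stand 13 mm farther back than shut.
Start: joints at [-1.338, 0.104, 0.097, 1.564, 0, 1.353], TCP at [0.261, -0.54, 0.231] pointing down, gripper open.
Joint ranges: [-2.99, 2.99], [-0.84, 1.86], [-1.1, 1.16], [-1.84, 2.11], [-1.51, 1.56], [-3.14, 3.14]. Speed limits (rad/s): [2.22, 2.22, 2.57, 3.14, 3.14, 3.14].

### API

Orientations are given as a unit quaternion [x, y, z, w].
In Python, from station import sensors, viewer, arm gives the robot as it stands.
- The arm moves only by the tool servo_tool, never from a script. Its argument "series" is a list of rows, each a list of 3 entries, a list of its own where there are three numbers: the closure in counts, from 0 (fully open) to 255 (shut), then the shift along the tool's x, y, z in mm, then the turn about the tool's z in rad. A call has 1 to 12 rows; each row is the pose to reach, as a shift and turn from the pose commanded when the call began, along the tool's axes at that moment; what a row does not reach only later rows make up. A row lasts 1/10 s, in which the tool goes at most 50 mm and 8.59 degrees, less where a joint would pass 70% of its speed; a pose out of reach is approached as far as the arm can. A call with a gripper value outside its range is refused whole. The fingers move at their own pace and stop on an object; "squeeze" is the grip in N (left out, the last holds). Time passes only in rows, so rows that repeat a pose let the fingers close. It gives the time, the measured TCP pose, the force, the opening and the grip force at its end, in the units of the state.
- sensors.get_state(): the state, without advancing time (a new reading comes with each control period).
- viewer.capture(name): name is "side" or "top"; returns the picture (480x640x3 uint8, red, green, blue); there is no depth.
- viewer.camera_model(name): a dict with "fx", "fy", "cx", "cy" (pixels), "D" ([k1, k2, p1, p2, k3] as OpenCV has them; the pictures are not rectified), "R" (3x3) and "t" (3): a world point X has camera coordinates R X + t. Camera axes: x right, y down, z forward; pixel columns grow to the right and rows downward; lengths in m; the calibration is good to about 2 mm. A picture is of the moment at which its call begins. camera_model takes no time and is no camera call.
- arm.sign_off(): hands the job in; it is judged then, once.
Trained networks look in the newest picture that a camera, given by its name, has taken for a name from the list of things; names that differ only in an ending like _2 or _b are one class to them, and where a whole thing is asked for, a point or a joint stands for the part that bears it (a point fixed in the world has none). Each returns a list of dicts, best first, with "p" (0 to 1); they miss things now and then, are a little off and sometimes report something else, mostly with a low value. They report only what shows in the picture. A call takes as long as a camera call. They do not tell look-alikes from the thing itself.
- viewer.masks_of(camera, thing): "pixels" (480x640 bool, what is visible of it) and "bbox" ([left, top, right, bottom] in pixels, round what is visible of it).
The state is a dict: "time_s": time; "joints": joint angles; "joint_velocities": joint speeds; "effort": joint torques, N m; "position": TCP position; "tool_rot": TCP orientation; "force": force on the tool from outside, world axes, zero at the start; "moment": the same for the moment, N m; "width": finger opening in m; "grasp_force": force on a finger pad.
Only numpy, scipy, OpenCV 4.12 (cv2) and the standard library are available. Lean on these libraries where they do the work, as an engineer would, in place of code of your own. Each camera call takes 0.05 s, during which the arm holds its last target. There are 200 camera calls.

## Working session

There is one attempt and no reset: what is moved stays moved. The work goes in short steps, Python scripts to look and compute and a tool call to move; the robot and the scene stay as the last step left them, time stands still between calls to the robot, and variables do not carry over. Pictures are saved under pics/ and viewed, at most 10 in all, crops included, and the job is handed in when it is done.

Besides the shell and the picture viewer there is one more tool, called after "Emit:" as a command line: name --argument value ..., lists and objects as JSON in quotes. servo_tool: Moves the arm, as the interface text tells. Its arguments: {"type":"object","properties":{"series":{"type":"array","items":{"type":"array"}},"squeeze":{"type":"number"}},"required":["series"]}

```bash
mkdir -p pics; python3 - <<'E'
from station import sensors, viewer, arm
import cv2,numpy as np
for n in("top","side"):
    im=viewer.capture(n); cv2.imwrite(f"pics/{n}0.png",im[...,::-1])
    m=viewer.camera_model(n); print(n,{k:np.round(v,4).tolist() for k,v in m.items()})
    for th in("pan","pan_knob","gun","mat","hob","rest_zone"):
        print(th,[(round(d["p"],2),d["bbox"], np.round(np.argwhere(d["pixels"]).mean(0)[::-1],1).tolist()) for d in viewer.masks_of(n,th)][:3])
print(sensors.get_state())
E
```

```text
top {'fx': 462.7615, 'fy': 462.7615, 'cx': 322.5003, 'cy': 237.7188, 'D': [0.0193, 0.0, 0.0, 0.0, 0.0], 'R': [[0.0264, -0.9996, 0.0045], [-0.9795, -0.0267, -0.1996], [0.1997, 0.0009, -0.9799]], 't': [0.0672, 0.5536, 1.2432]}
pan [(0.65, [274.5, 196.1, 336.3, 280.3], [309.7, 229.0]), (0.57, [316.1, 141.9, 344.3, 172.6], [328.0, 155.7]), (0.52, [196.6, 232.4, 249.5, 278.4], [215.6, 261.9])]
pan_knob [(0.74, [271.7, 197.0, 340.4, 278.7], [310.1, 228.5]), (0.56, [468.8, 307.9, 495.5, 358.6], [479.7, 341.3])]
gun [(0.93, [272.6, 301.9, 321.4, 333.0], [298.9, 316.4]), (0.55, [117.5, 286.7, 161.3, 352.5], [138.8, 320.0])]
mat [(0.91, [192.2, 228.8, 259.2, 298.9], [224.3, 264.2])]
hob [(0.84, [269.6, 193.9, 424.1, 274.2], [357.3, 235.2]), (0.29, [285.2, 214.4, 333.3, 254.7], [304.2, 242.5])]
rest_zone [(0.86, [352.3, 206.8, 410.9, 263.0], [380.8, 235.2]), (0.75, [284.4, 217.3, 330.1, 254.9], [299.8, 242.0])]
side {'fx': 565.1454, 'fy': 565.1454, 'cx': 312.3009, 'cy': 238.6763, 'D': [-0.1638, 0.0, 0.0, 0.0, 0.0], 'R': [[0.9895, -0.1447, -0.0055], [-0.1011, -0.6634, -0.7414], [0.1036, 0.7342, 
[... 620 characters left out ...]

{'time_s': 0.7, 'joints': array([-1.33767320e+00,  1.04089808e-01,  9.73343161e-02,  1.56388889e+00,
       -2.22035085e-05,  1.35309938e+00]), 'joint_velocities': array([-0.00100286, -0.00146386,  0.00174936, -0.00018726,  0.00119833,
       -0.00051295]), 'effort': array([ 7.90240265e-04, -5.56626999e+01,  5.03690314e+01,  1.24356993e-04,
       -1.60365807e-04,  2.85498345e-05]), 'position': array([ 0.26143766, -0.5400999 ,  0.23135556]), 'tool_rot': array([ 9.74702541e-01,  2.23506042e-01, -1.05154345e-05,  7.60574865e-05]), 'force': array([ 0.46281688,  0.88895173, -0.16216561]), 'moment': array([-0.01320216,  0.0271234 ,  0.00889545]), 'grasp_force': 0.0, 'width': 0.08539589981797716}
```

```bash
python3 - <<'E'
import cv2
a=cv2.imread("pics/top0.png")[130:380,100:500]; cv2.imwrite("pics/t1.png",cv2.resize(a,(800,500),interpolation=cv2.INTER_CUBIC))
a=cv2.imread("pics/side0.png")[130:380,170:450]; cv2.imwrite("pics/s1.png",cv2.resize(a,(672,600),interpolation=cv2.INTER_CUBIC))
E
```

```text
(no output)
```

View pics/t1.png

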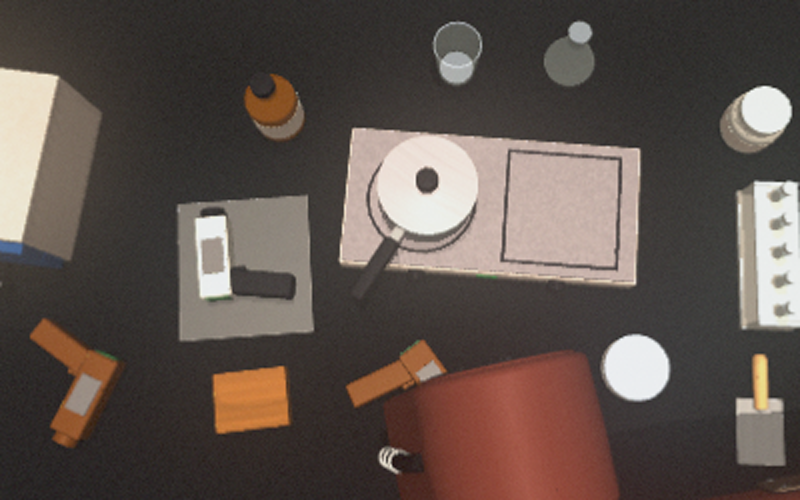

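View pics/s1.png

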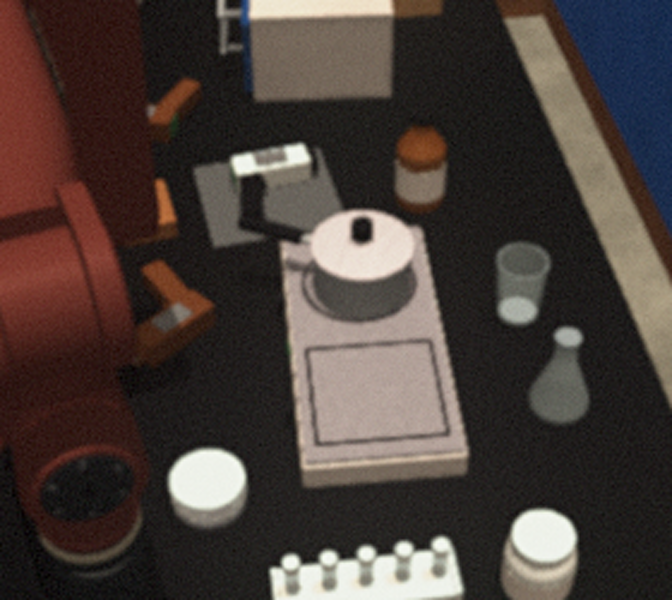

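The top picture shows the pan knob at about (313,220) and the empty square centred near (381,235). Gun candidates are the white one on the mat at (207,258) and the brown ones at (138,320) and (298,316). I choose the white one on the mat: nose up (+x), grip to the right. The side view agrees.

```bash
cat > h.py <<'E'
from station import sensors, viewer, arm
import cv2,numpy as np
def cam(n):
    m=viewer.camera_model(n); K=np.array([[m["fx"],0,m["cx"]],[0,m["fy"],m["cy"]],[0,0,1]])
    return K,np.array(m["D"]),np.array(m["R"]),np.array(m["t"])
def at(n,uv,z):
    K,D,R,t=cam(n); p=cv2.undistortPoints(np.array(uv,float).reshape(-1,1,2),K,D)[:,0]
    d=np.c_[p,np.ones(len(p))]@R; c=-R.T@t
    return (c+d*((z-c[2])/d[:,2])[:,None])[:,:2]
def proj(n,X):
    K,D,R,t=cam(n); return cv2.projectPoints(np.array(X,float).reshape(-1,1,3),cv2.Rodrigues(R)[0],t,K,D)[0][:,0]
def T(c): return np.array(c)/2+[100,130]-.25   # top crop, x2
def S(c): return np.array(c)/2.4+[170,130]-.3
E
python3 - <<'E'
from h import *
np.set_printoptions(precision=4,suppress=True)
print("knob",at("top",T([[427,180]]),.152),at("side",S([[362,229]]),.150))
q=at("top",T([[506,150],[621,158],[617,269],[502,262]]),.045);print("sq",q,q.mean(0))
q2=at("side",S([[306,344],[433,340],[446,435],[316,443]]),.045);print(q2,q2.mean(0))
print("heat", at("top",T([[422,196]]),.045))
print("hob",at("top",T([[354,129],[640,149],[635,285],[341,265]]),.045))
print("gun top",at("top",T([[195,218],[226,214],[231,297],[202,300]]),.044),"side", at("side",S([[232,164],[307,145],[311,161],[237,182]]),.044))
print("handle",at("top",T([[398,240],[361,293]]),.111))
print("mat",at("top",T([[178,204],[307,196],[313,332],[179,340]]),.004).mean(0))
for n,p,z in(("reagent",(278,125),0),("beaker",(456,70),0),("slide",(252,400),.03),("decoy",(395,375),.04),("petri",(636,370),.039),("box",(65,265),0)): print(n,at("top",T([p]),z))
E
```

```text
knob [[0.5792 0.1073]] [[0.5838 0.1052]]
sq [[ 0.6527 -0.0023]
 [ 0.6454 -0.1673]
 [ 0.4846 -0.1598]
 [ 0.4901  0.0011]] [ 0.5682 -0.0821]
[[ 0.4963  0.0117]
 [ 0.66   -0.0059]
 [ 0.6445 -0.1668]
 [ 0.4873 -0.1556]] [ 0.572  -0.0791]
heat [[0.5818 0.1161]]
hob [[ 0.678   0.2172]
 [ 0.6595 -0.1947]
 [ 0.4628 -0.1847]
 [ 0.4798  0.2263]]
gun top [[0.5414 0.4355]
 [0.5483 0.3923]
 [0.431  0.3767]
 [0.4258 0.4164]] side [[0.4337 0.4038]
 [0.5509 0.4332]
 [0.5519 0.3928]
 [0.4374 0.3596]]
handle [[0.5058 0.1445]
 [0.4336 0.1906]]
mat [0.4792 0.3698]
reagent [[0.6946 0.3355]]
beaker [[0.7886 0.0721]]
slide [[0.2918 0.3407]]
decoy [[0.3304 0.1454]]
petri [[ 0.3461 -0.1855]]
box [[0.4758 0.6285]]
```

Emit:
servo_tool --series '[[0,[15,-12,0],0.02],[0,[50,-40,0],0.06],[0,[85,-67,0],0.1],[0,[120,-94,0],0.14],[0,[155,-121,0],0.18],[0,[190,-148,0],0.22],[0,[225,-175,0],0.26],[0,[260,-202,0],0.3],[0,[295,-229,0],0.335],[0,[330,-256,0],0.335],[0,[365,-283,0],0.335],[0,[400,-310,0],0.335]]' --squeeze 25

```text
time_s: 1.9
position: [0.487, -0.085, 0.2316]
tool_rot: [0.998, 0.058, 0.0, 0.0]
force: [0.7, -1.3, -1.0]
width: 0.0854
grasp_force: 0.0
```

```bash
cat >> h.py <<'E'
def to(x,y,z,yawdeg):
    s=sensors.get_state(); from scipy.spatial.transform import Rotation as Ro
    R=Ro.from_quat(s["tool_rot"]).as_matrix(); yaw=np.arctan2(R[1,0],R[0,0])
    d=R.T@(np.array([x,y,z])-s["position"])*1000
    a=-(np.radians(yawdeg)-yaw); a=(a+np.pi)%(2*np.pi)-np.pi
    print("pos",s["position"].round(4),"yaw",np.degrees(yaw).round(1),"shift",d.round(1),"turn",round(a,3),"t",round(s["time_s"],2),"w",s["width"].round(4),"g",s["grasp_force"].round(1),"F",s["force"].round(1),"q",s["joints"].round(2))
E
python3 -c "
from h import *
to(.581,.1065,.231,45)"
```

```text
Traceback (most recent call last):
  File "h.py", line 19, in to
    print("pos",s["position"].round(4),"yaw",np.degrees(yaw).round(1),"shift",d.round(1),"turn",round(a,3),"t",round(s["time_s"],2),"w",s["width"].round(4),"g",s["grasp_force"].round(1),"F",s["force"].round(1),"q",s["joints"].round(2))
                                                                                                                                        ^^^^^^^^^^^^^^^^
AttributeError: 'float' object has no attribute 'round'
```

```bash
sed -i 's/s\["width"\].round(4)/round(s["width"],4)/; s/s\["grasp_force"\].round(1)/round(s["grasp_force"],1)/' h.py
python3 -c "
from h import *
to(.581,.1065,.231,45)"
```

```text
pos [ 0.487  -0.085   0.2316] yaw 6.6 shift [ 115.5 -179.4    0.5] turn -0.67 t 1.9 w 0.0854 g 0.0 F [ 0.7 -1.3 -1. ] q [-0.44 -0.22 -0.21  1.57 -0.    2.59]
```

Emit:
servo_tool --series '[[0,[20,-32,0],-0.1],[0,[43,-66,0],-0.2],[0,[66,-102,0],-0.3],[0,[89,-138,0],-0.4],[0,[107,-166,0],-0.5],[0,[115,-179,0],-0.6],[0,[115,-179,0],-0.67],[0,[115,-179,0],-0.67],[0,[115,-179,0],-0.67]]'

```text
time_s: 2.8
position: [0.5799, 0.1042, 0.2313]
tool_rot: [0.924, 0.382, -0.0, 0.0]
force: [-0.2, -0.1, -0.3]
width: 0.0854
grasp_force: 0.0
```

```bash
python3 -c "
from h import *
to(.581,.1065,.136,45)
viewer.capture('top')
a=viewer.capture('side')[160:310,240:440]; cv2.imwrite('pics/s2.png',cv2.resize(a[...,::-1],(800,600),interpolation=cv2.INTER_CUBIC))
print(proj('side',[.581,.1065,.15]))
"
```

```text
pos [0.5799 0.1042 0.2313] yaw 44.9 shift [ 2.4 -0.9 95.3] turn -0.002 t 2.8 w 0.0854 g 0.0 F [-0.2 -0.1 -0.3] q [-0.04  0.07  0.06  1.56 -0.    2.31]
[[319.57268977 224.93661617]]
```

View pics/s2.png

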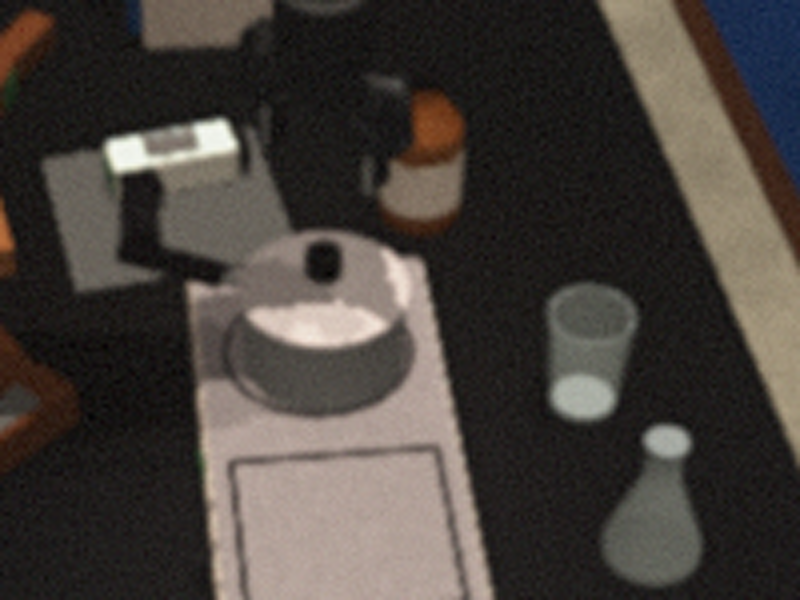

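The fingers straddle the knob, which sits at crop (323,261), full (320.6,225), and agrees with the estimate within 1 px. Descending.

Emit:
servo_tool --series '[[0,[1,-1,25],0],[0,[2,-1,55],0],[0,[2,-1,80],0],[0,[2,-1,95],0],[0,[2,-1,95],0],[0,[2,-1,95],0],[255,[2,-1,95],0],[255,[2,-1,95],0],[255,[2,-1,95],0],[255,[2,-1,95],0],[255,[2,-1,95],0],[255,[2,-1,95],0]]' --squeeze 30

```text
time_s: 4.1
position: [0.5807, 0.1066, 0.1368]
tool_rot: [0.924, 0.383, 0.0, -0.0]
force: [-2.6, 2.5, 4.3]
width: 0.0292
grasp_force: 31.1
```

```bash
python3 -c "
from h import *
to(.5685,-.081,.136,45)
"
```

```text
pos [0.5807 0.1066 0.1368] yaw 45.0 shift [-141.4  124.     0.7] turn 0.001 t 4.1 w 0.0292 g 31.1 F [-2.6  2.5  4.3] q [-0.04  0.08 -0.1   1.39  0.    2.32]
```

Emit:
servo_tool --series '[[255,[-3,3,0],0],[255,[-9,8,0],0],[255,[-16,14,0],0],[255,[-23,20,0],0],[255,[-30,26,0],0],[255,[-37,32,0],0],[255,[-44,39,0],0],[255,[-51,45,0],0],[255,[-58,51,0],0],[255,[-65,57,0],0],[255,[-70,61,0],0],[255,[-72,63,0],0]]'

```text
time_s: 5.3
position: [0.5749, 0.0113, 0.137]
tool_rot: [0.924, 0.383, 0.001, -0.0]
force: [-0.6, 6.7, 5.1]
width: 0.0289
grasp_force: 31.1
```

```bash
python3 -c "
from h import *
to(.5685,-.081,.136,45)
"
```

```text
pos [0.5749 0.0113 0.137 ] yaw 45.0 shift [-69.8  60.7   0.9] turn 0.001 t 5.3 w 0.0289 g 31.1 F [-0.6  6.7  5.1] q [-0.21  0.03 -0.15  1.39  0.    2.15]
```

Emit:
servo_tool --series '[[255,[-3,3,0],0],[255,[-9,8,0],0],[255,[-16,14,0],0],[255,[-23,20,0],0],[255,[-30,26,0],0],[255,[-37,32,0],0],[255,[-44,38,0],0],[255,[-51,44,0],0],[255,[-58,50,0],0],[255,[-65,57,0],0],[255,[-69,60,0],0],[255,[-69,60,0],0]]'

```text
time_s: 6.5
position: [0.5684, -0.0806, 0.1367]
tool_rot: [0.924, 0.383, 0.0, 0.0]
force: [-0.5, 1.1, 5.4]
width: 0.0288
grasp_force: 31.2
```

Emit:
servo_tool --series '[[255,[0,0,0],0],[255,[0,0,0],0],[0,[0,0,0],0],[0,[0,0,0],0],[0,[0,0,0],0],[0,[0,0,0],0],[0,[0,0,-10],0],[0,[0,0,-30],0],[0,[0,0,-60],0],[0,[0,0,-90],0],[0,[0,0,-110],0],[0,[0,0,-110],0]]'

```text
time_s: 7.7
position: [0.5694, -0.0808, 0.2506]
tool_rot: [0.924, 0.383, 0.002, 0.002]
force: [-0.2, -0.7, 1.5]
width: 0.0856
grasp_force: 0.0
```

```bash
python3 -c "
from h import *
to(.508,.405,.246,191)
viewer.capture('top')
a=viewer.capture('side')[200:350,240:440]; cv2.imwrite('pics/s3.png',cv2.resize(a[...,::-1],(800,600),interpolation=cv2.INTER_CUBIC))
print((proj('side',[.5685,-.081,.159])-[240,200])*4)
"
```

```text
pos [ 0.5694 -0.0808  0.2506] yaw 45.0 shift [ 300.2 -386.8    3.2] turn -2.548 t 7.7 w 0.0856 g 0.0 F [-0.2 -0.7  1.5] q [-0.37  0.03  0.05  1.59 -0.    1.99]
[[341.47943883 261.3752544 ]]
```

View pics/s3.png

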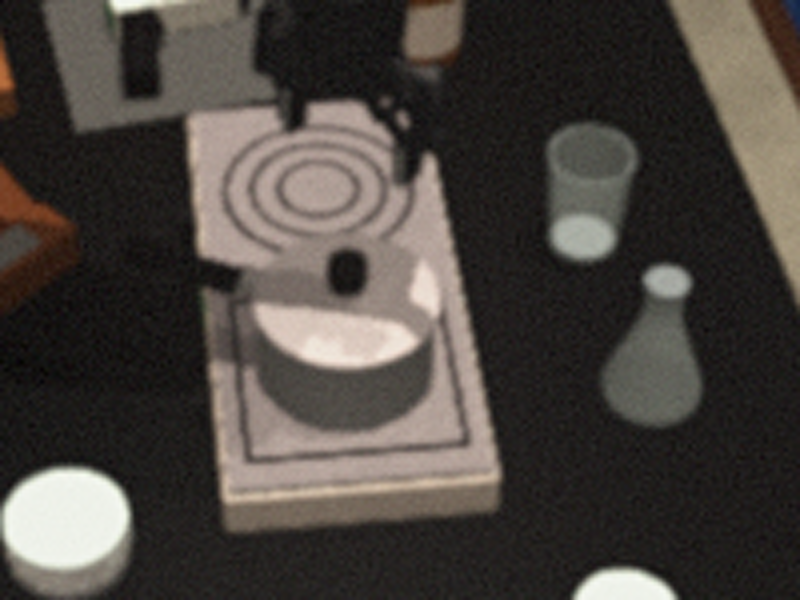

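The pan stands inside the square, with its base front at crop y≈430 against the outline at about 455, and clear gaps left and right. Next is the gun.

Emit:
servo_tool --series '[[0,[10,-13,0],-0.1],[0,[35,-45,0],-0.23],[0,[65,-84,0],-0.37],[0,[95,-122,0],-0.51],[0,[125,-161,0],-0.65],[0,[155,-200,0],-0.79],[0,[185,-238,0],-0.93],[0,[215,-277,0],-1.07],[0,[245,-316,0],-1.21],[0,[275,-354,0],-1.35],[0,[293,-378,0],-1.49],[0,[300,-387,0],-1.63]]'

```text
time_s: 9.0
position: [0.5045, 0.4082, 0.2443]
tool_rot: [0.351, 0.936, -0.001, -0.001]
force: [-0.0, -0.4, -0.3]
width: 0.085
grasp_force: 0.0
```

Emit:
servo_tool --series '[[0,[0,0,0],-0.14],[0,[0,0,0],-0.28],[0,[0,0,0],-0.42],[0,[0,0,0],-0.56],[0,[0,0,0],-0.7],[0,[0,0,0],-0.84],[0,[0,0,0],-0.92],[0,[0,0,0],-0.92],[0,[0,0,0],-0.92]]'

```text
time_s: 9.9
position: [0.5059, 0.4053, 0.2453]
tool_rot: [-0.096, 0.995, -0.0, -0.001]
force: [0.4, 0.6, 0.1]
width: 0.0855
grasp_force: 0.0
```

```bash
python3 - <<'E'
from h import *
to(.508,.405,.100,191)
im=viewer.capture('top')
a=im[190:290,170:430]; cv2.imwrite('pics/t4.png',cv2.resize(a[...,::-1],(800,308),interpolation=cv2.INTER_CUBIC))
b=viewer.capture('side')[150:300,220:420]; 
c=np.radians(11)
o=np.array([.490,.402]);x=np.array([np.cos(c),np.sin(c)]);y=np.array([-x[1],x[0]])
b=cv2.resize(b[...,::-1],(800,600),interpolation=cv2.INTER_CUBIC)
P=[np.r_[o+x*u+y*v,.044] for u,v in((-.0575,-.0225),(-.0575,.0225),(.0575,.0225),(.0575,-.0225))]
cv2.polylines(b,[((proj('side',P)-[220,150]+.5)*4).astype(int)],True,(0,0,255),1)
t=np.linspace(0,6.28,60)
cv2.polylines(b,[((proj('side',np.c_[.5685+.065*np.cos(t),-.081+.065*np.sin(t),0*t+.045])-[220,150]+.5)*4).astype(int)],True,(0,255,0),1)
cv2.imwrite('pics/s4.png',b)
E
```

```text
pos [0.5059 0.4053 0.2453] yaw -169.0 shift [ -2.2  -0.6 145.3] turn -0.0 t 9.9 w 0.0855 g 0.0 F [0.4 0.6 0.1] q [ 0.47  0.26  0.3   1.61 -0.    0.28]
```

View pics/s4.png

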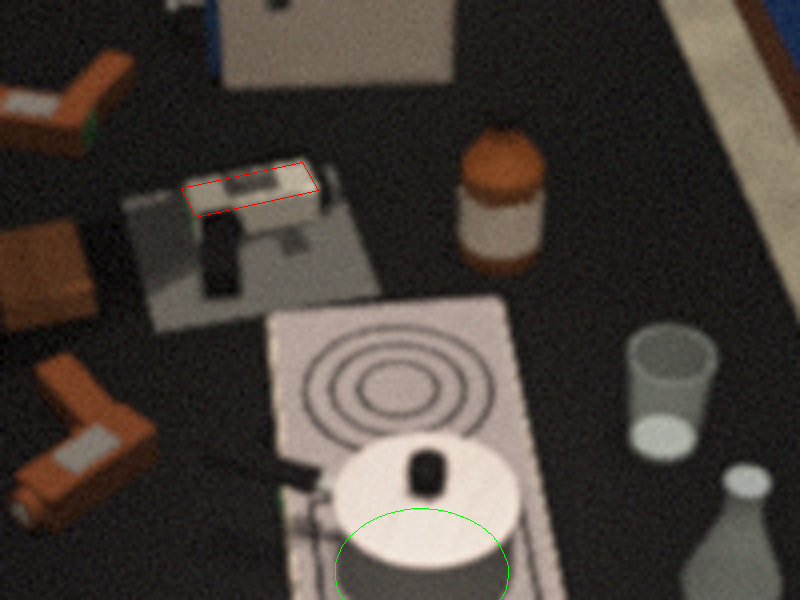

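View pics/t4.png

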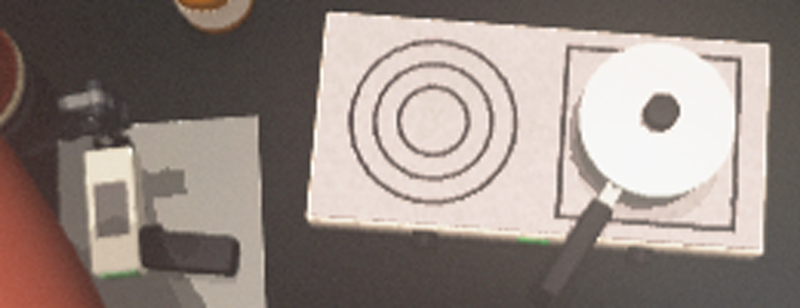

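The red outline fits the barrel top within about 1 px. The nose points +x, the grip goes to −y, and the pan is in its square in both views. Descending to grasp.

Emit:
servo_tool --series '[[0,[-1,0,25],0],[0,[-2,0,65],0],[0,[-2,0,105],0],[0,[-2,0,145],0],[0,[-2,0,180],0],[0,[-2,0,205],0],[0,[-2,0,222],0],[0,[-2,0,232],0],[0,[-2,0,235],0],[0,[-2,0,235],0],[0,[-2,0,235],0]]' --squeeze 30

```text
time_s: 11.1
position: [0.5092, 0.4064, 0.0128]
tool_rot: [-0.097, 0.995, 0.0, 0.001]
force: [-0.3, -0.2, 0.7]
width: 0.0853
grasp_force: 0.0
```

Emit:
servo_tool --series '[[255,[0,0,0],0],[255,[0,0,0],0],[255,[0,0,0],0],[255,[0,0,0],0],[255,[0,0,0],0],[255,[0,0,0],0],[255,[0,0,0],0]]' --squeeze 40

```text
time_s: 11.8
position: [0.5087, 0.4062, 0.0121]
tool_rot: [-0.097, 0.995, 0.0, 0.001]
force: [-1.3, 0.8, 5.2]
width: 0.0452
grasp_force: 40.3
```

```bash
python3 - <<'E'
from h import *
to(.508,.405,.100,191)
print(at('top',[[384.6,226.2]],.152), at('side',[[220+428/4,150+474/4]],.147))
E
```

```text
pos [0.5087 0.4062 0.0121] yaw -168.9 shift [  0.8  -1.1 -87.9] turn 0.002 t 11.8 w 0.0452 g 40.3 F [-1.3  0.8  5.2] q [ 0.47  0.33 -0.05  1.19  0.    0.28]
[[ 0.5670338  -0.07919457]] [[ 0.57312284 -0.08249427]]
```

Emit:
servo_tool --series '[[255,[0,0,0],0],[255,[0,0,0],0],[255,[0,0,-5],0],[255,[0,0,-15],0],[255,[0,0,-35],0],[255,[0,0,-60],0],[255,[0,0,-90],0],[255,[0,0,-120],0],[255,[0,0,-150],0],[255,[0,0,-175],0],[255,[0,0,-188],0],[255,[0,0,-190],0]]' --squeeze 60

```text
time_s: 13.0
position: [0.509, 0.4062, 0.2032]
tool_rot: [-0.097, 0.995, 0.0, 0.001]
force: [0.6, -0.9, -2.2]
width: 0.045
grasp_force: 60.2
```

Emit:
servo_tool --series '[[255,[0,-5,0],0.04],[255,[0,-20,0],0.14],[255,[0,-45,0],0.26],[255,[0,-72,0],0.38],[255,[0,-99,0],0.5],[255,[0,-126,0],0.62],[255,[-1,-153,0],0.74],[255,[-2,-180,0],0.86],[255,[-3,-207,0],0.98],[255,[-5,-234,0],1.1],[255,[-7,-258,0],1.22],[255,[-7,-273,0],1.34]]'

```text
time_s: 14.2
position: [0.5675, 0.1376, 0.1994]
tool_rot: [0.545, 0.839, -0.001, -0.001]
force: [0.1, -0.3, -2.2]
width: 0.0449
grasp_force: 60.0
```

```bash
python3 - <<'E'
from h import *
to(.569,.136,.069,90)
E
```

```text
pos [0.5675 0.1376 0.1994] yaw 114.0 shift [ -2.2   1.1 130.3] turn 0.419 t 14.2 w 0.0449 g 60.0 F [ 0.1 -0.3 -2.2] q [ 0.01  0.05 -0.01  1.51 -0.    1.17]
```

Emit:
servo_tool --series '[[255,[-1,1,5],0.08],[255,[-2,1,20],0.18],[255,[-2,1,40],0.27],[255,[-2,1,60],0.35],[255,[-2,1,80],0.4],[255,[-2,1,100],0.42],[255,[-2,1,115],0.42],[255,[-2,1,125],0.42],[255,[-2,1,130],0.42],[255,[-2,1,130],0.42],[255,[-2,1,130],0.42],[255,[-2,1,130],0.42]]'

```text
time_s: 15.4
position: [0.5702, 0.138, 0.0723]
tool_rot: [0.705, 0.709, 0.001, 0.001]
force: [0.6, 0.8, -2.1]
width: 0.0444
grasp_force: 60.1
```

```bash
python3 - <<'E'
from h import *
to(.569,.136,.069,90)
viewer.capture('top')
im=viewer.capture('side')[190:340,240:440]
b=cv2.resize(im[...,::-1],(800,600),interpolation=cv2.INTER_CUBIC)
# predicted barrel top & front at heading -90, line of sight
P=[[x,y,.101] for x,y in((.5465,.0965),(.5915,.0965),(.5915,.2115),(.5465,.2115))]
f=lambda P:((proj('side',P)-[240,190]+.5)*4).astype(int)
cv2.polylines(b,[f(P)],True,(0,0,255),1)
cv2.polylines(b,[f([[.569,.084,.081],[.569,-.016,.081]])],False,(255,0,255),1)
cv2.imwrite('pics/s5.png',b)
E
```

```text
pos [0.5702 0.138  0.0723] yaw 90.3 shift [-2.  -1.2  3.3] turn 0.005 t 15.4 w 0.0444 g 60.1 F [ 0.6  0.8 -2.1] q [ 0.01  0.09 -0.2   1.27 -0.    1.58]
```

View pics/s5.png

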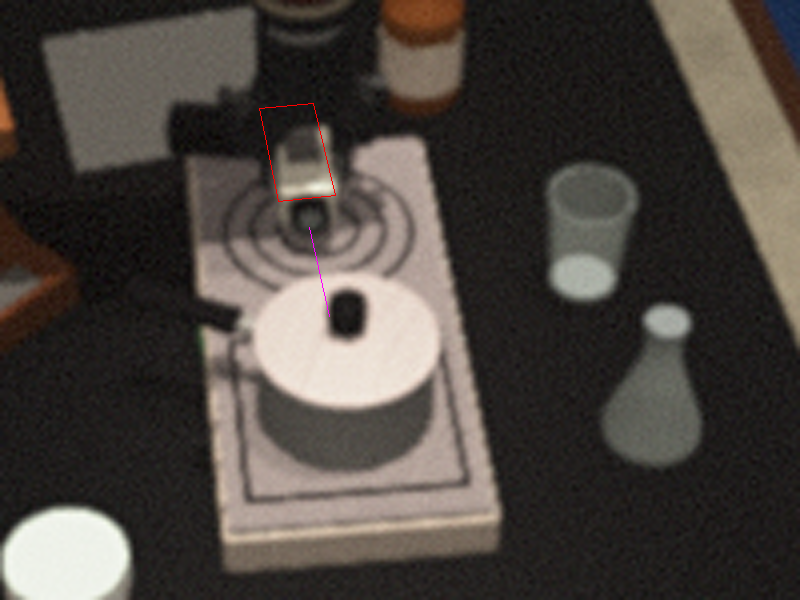

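The gun's nose at crop (308,212) points along the line to the pan, close to the predicted pose. I'll correct it by 3 mm and hold.

Emit:
servo_tool --series '[[255,[-1,-1,1],0],[255,[-1,-1,2],0],[255,[-1,-1,2],0],[255,[-1,-1,2],0],[255,[-1,-1,2],0],[255,[-1,-1,2],0],[255,[-1,-1,2],0],[255,[-1,-1,2],0],[255,[-1,-1,2],0],[255,[-1,-1,2],0],[255,[-1,-1,2],0],[255,[-1,-1,2],0]]'

```text
time_s: 16.7
position: [0.5685, 0.1369, 0.0693]
tool_rot: [0.705, 0.709, -0.0, 0.0]
force: [0.3, -0.4, -2.2]
width: 0.0448
grasp_force: 60.1
```

Emit:
servo_tool --series '[[255,[0,0,0],0],[255,[0,0,0],0],[255,[0,0,0],0],[255,[0,0,0],0],[255,[0,0,0],0],[255,[0,0,0],0],[255,[0,0,0],0],[255,[0,0,0],0],[255,[0,0,0],0],[255,[0,0,0],0],[255,[0,0,0],0],[255,[0,0,0],0]]'

```text
time_s: 17.9
position: [0.5686, 0.1369, 0.0693]
tool_rot: [0.705, 0.709, -0.0, 0.0]
force: [0.3, -0.6, -2.8]
width: 0.0447
grasp_force: 60.1
```

```bash
python3 - <<'E'
from h import *
to(.509,.400,.203,191)
im=viewer.capture('top')[180:280,250:430]
b=cv2.resize(im[...,::-1],(720,400),interpolation=cv2.INTER_CUBIC)
cv2.polylines(b,[((proj('top',[[.569,.084,.081],[.569,-.016,.081]])-[250,180]+.5)*4).astype(int)],False,(255,0,255),1)
cv2.imwrite('pics/t6.png',b)
E
```

```text
pos [0.5686 0.1369 0.0693] yaw 90.3 shift [ 263.4  -58.3 -133.7] turn -1.758 t 17.9 w 0.0447 g 60.1 F [ 0.3 -0.6 -2.8] q [ 0.01  0.09 -0.21  1.27 -0.    1.58]
```

View pics/t6.png

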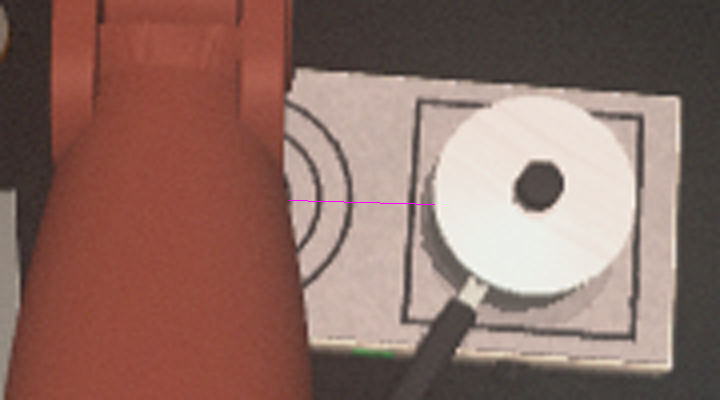

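The arm hides the gun from above, but the line of sight meets the pan wall and the pan is in its square. The hold is done, so I'm returning the gun.

Emit:
servo_tool --series '[[255,[0,0,-5],0],[255,[0,0,-20],0],[255,[0,0,-45],0],[255,[0,0,-75],0],[255,[0,0,-105],0],[255,[0,0,-127],0],[255,[5,-1,-134],-0.08],[255,[25,-5,-134],-0.2],[255,[50,-11,-134],-0.32],[255,[77,-17,-134],-0.44],[255,[104,-23,-134],-0.56],[255,[131,-29,-134],-0.68]]'

```text
time_s: 19.15
position: [0.5388, 0.2689, 0.2049]
tool_rot: [0.426, 0.905, 0.0, 0.001]
force: [0.5, 0.0, -2.1]
width: 0.0443
grasp_force: 60.4
```

Emit:
servo_tool --series '[[255,[12,17,0],-0.12],[255,[25,34,0],-0.24],[255,[38,52,0],-0.36],[255,[50,72,0],-0.48],[255,[62,92,0],-0.6],[255,[74,108,0],-0.72],[255,[82,116,0],-0.84],[255,[82,116,0],-0.96],[255,[82,116,0],-1.06],[255,[82,116,0],-1.08],[255,[82,116,0],-1.08]]'

```text
time_s: 20.25
position: [0.577, 0.4048, 0.2042]
tool_rot: [-0.096, 0.995, 0.0, 0.0]
force: [0.4, 0.6, -2.1]
width: 0.045
grasp_force: 60.3
```

```bash
python3 - <<'E'
from h import *
to(.509,.400,.014,191)
E
```

```text
pos [0.577  0.4048 0.2042] yaw -169.0 shift [ 67.8   8.3 190.1] turn 0.0 t 20.25 w 0.045 g 60.3 F [ 0.4  0.6 -2.1] q [ 0.43  0.43  0.43  1.57 -0.    0.23]
```

Emit:
servo_tool --series '[[255,[10,1,0],0],[255,[30,4,0],0],[255,[52,7,0],0],[255,[65,8,5],0],[255,[68,8,25],0],[255,[68,8,55],0],[255,[68,8,85],0],[255,[68,8,115],0],[255,[68,8,140],0],[255,[68,8,158],0],[255,[68,8,165],0],[255,[68,8,165],0]]'

```text
time_s: 21.45
position: [0.5081, 0.3991, 0.0377]
tool_rot: [-0.096, 0.995, -0.0, -0.001]
force: [0.2, 0.0, -1.9]
width: 0.0445
grasp_force: 60.2
```

```bash
python3 - <<'E'
from h import *
to(.509,.400,.0125,191)
im=viewer.capture('side')[150:250,220:353]
cv2.imwrite('pics/s7.png',cv2.resize(im[...,::-1],(798,600),interpolation=cv2.INTER_CUBIC))
E
```

```text
pos [0.5081 0.3991 0.0377] yaw -169.0 shift [-1.1  0.7 25.2] turn 0.001 t 21.45 w 0.0445 g 60.2 F [ 0.2  0.  -1.9] q [ 0.46  0.3  -0.04  1.24 -0.    0.27]
```

View pics/s7.png

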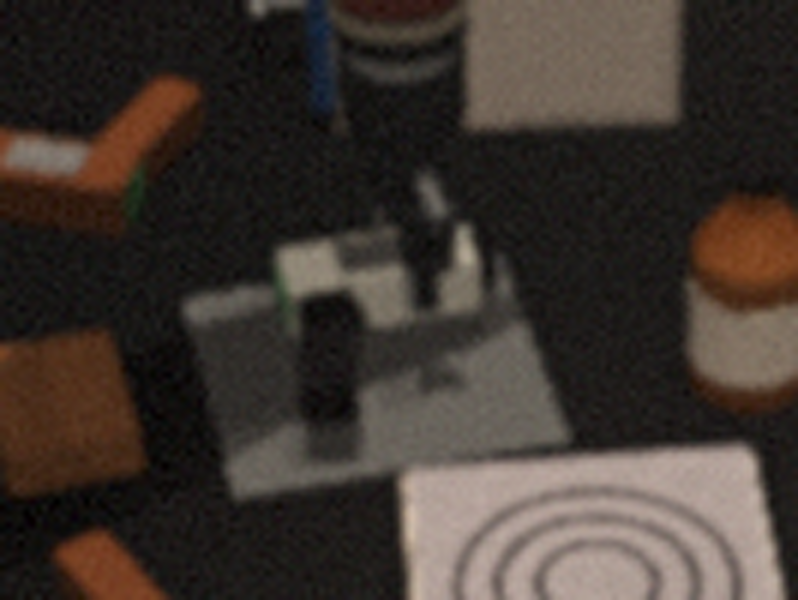

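The gun hangs level about 25 mm above the mat, with the barrel at crop (370,270), wholly over it. Lowering.

Emit:
servo_tool --series '[[255,[-1,1,6],0],[255,[-1,1,12],0],[255,[-1,1,17],0],[255,[-1,1,20],0],[255,[-1,1,22],0],[255,[-1,1,23],0],[255,[-1,1,24],0],[255,[-1,1,24],0],[255,[-1,1,25],0],[255,[-1,1,25],0],[255,[-1,1,25],0]]'

```text
time_s: 22.6
position: [0.5094, 0.4006, 0.0133]
tool_rot: [-0.097, 0.995, -0.0, 0.0]
force: [1.0, 0.1, -1.5]
width: 0.0448
grasp_force: 60.3
```

Emit:
servo_tool --series '[[255,[0,0,1],0],[255,[0,0,1.5],0],[255,[0,0,1.5],0],[255,[0,0,1.5],0],[0,[0,0,1.5],0],[0,[0,0,1.5],0],[0,[0,0,1.5],0],[0,[0,0,1.5],0],[0,[0,0,1.5],0],[0,[0,0,1.5],0]]'

```text
time_s: 23.6
position: [0.5094, 0.4006, 0.0117]
tool_rot: [-0.097, 0.995, -0.0, -0.0]
force: [-0.1, -0.0, 0.8]
width: 0.0854
grasp_force: 0.0
```

Emit:
servo_tool --series '[[0,[0,0,-5],0],[0,[0,0,-20],0],[0,[0,0,-45],0],[0,[0,0,-80],0],[0,[0,0,-120],0],[0,[0,0,-160],0],[0,[0,0,-195],0],[0,[0,0,-220],0],[0,[0,0,-220],0],[0,[0,0,-220],0]]'

```text
time_s: 24.6
position: [0.5097, 0.4008, 0.2332]
tool_rot: [-0.097, 0.995, 0.0, 0.001]
force: [0.4, 0.9, -0.3]
width: 0.0856
grasp_force: 0.0
```

```bash
python3 - <<'E'
from h import *
to(.509,.400,.0125,191)
im=viewer.capture('side')[150:300,220:420]
cv2.imwrite('pics/s8.png',cv2.resize(im[...,::-1],(800,600),interpolation=cv2.INTER_CUBIC))
E
```

```text
pos [0.5097 0.4008 0.2332] yaw -168.9 shift [  1.3  -0.8 220.7] turn 0.002 t 24.6 w 0.0856 g 0.0 F [ 0.4  0.9 -0.3] q [ 0.47  0.25  0.27  1.58 -0.    0.27]
```

View pics/s8.png

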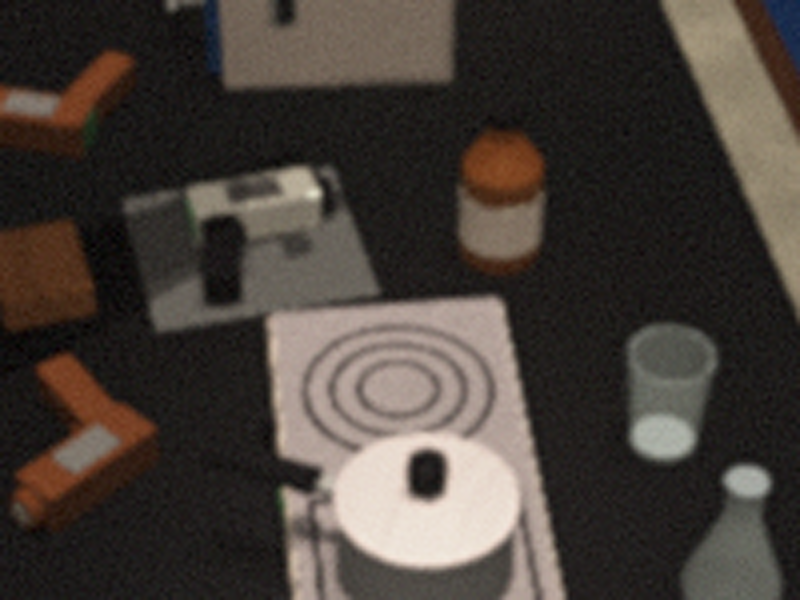

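The gun lies flat on the mat with its barrel at crop (255,200), the pan is unmoved, and the gripper is clear.

```bash
python3 -c "
from station import arm
print(arm.sign_off())"
```

```text
the job is handed in; nothing more can be done
None
```

I slid the pan into the square and released it, held the thermometer aimed at the pan's side for about 2.4 s, laid it back on the mat, and handed the job in at about 24.6 s; no verdict was returned.

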